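Pluck the brass spacer from the pocket tray

TASK

Pluck the brass-coloured spacer sleeve out of its pocket in the black tray and stand it upright on the floor of the round metal parts dish, ready for assembly. Leave the white and the blue sleeve standing in their pockets.

Things in the scene. Friction and masses are not known exactly. Their poses are not given: they have to be found in the camera images.
- brass_sleeve_center (a point): centre (half-way up, on the axis) of the brass-coloured spacer sleeve to be moved: an upright plain cylinder 20 mm across and 40 mm high, 60 g or so. It stands in a pocket of the tray with its foot 4 mm and its top 44 mm above the worktop, so its upper 30 mm stand clear of the tray; grip it there from above, in any direction, with the fingertips a few mm above the tray's top. Axis z runs up along the sleeve.
- white_sleeve_center (a point): centre of the white sleeve, of the same size (20 mm across, 40 mm high), which stands in another pocket of the tray and stays there
- blue_sleeve_center (a point): centre of the blue sleeve, of the same size (20 mm across, 40 mm high), which stands in another pocket of the tray and stays there
- dish: round open metal parts dish, fixed to the worktop: 120 mm across and 16 mm high, wall 4 mm; its flat floor, 112 mm across, lies 4 mm above the worktop. Origin at the centre of its underside, on the worktop. It stands to the right of the tray. (The black pocket tray, fixed to the worktop, is 150 mm square and 14 mm high; its four round pockets, 72 mm apart centre to centre along its sides, are 10 mm deep and about 23 mm wide; one of them is empty.)
Not all that is in view belongs to the job. Of the things that look like the part that bears blue_sleeve_center, take the one that is farthest to the robot's left at the start.

How it is judged:
By the outcome, as a careful person would: the job done as asked, in the order asked, and still so for the second after the job is handed in, with the robot touching nothing.
It also fails if it takes over 40 s, if anything falls off the work surface, if the arm or the gripper's body presses on something with over 40 N, if the wrist force passes 120 N, or if a joint passes its speed limit or range.

ROBOT

A 6-joint arm with a two-finger parallel gripper is mounted at the origin on the work surface; the furniture and walls round the work are solid. World frame = base frame: x ahead of the robot, y to its left, z up, the work surface at z = 0. Lengths are in mm, angles in rad, forces in N, time in s.
With the tool pointing down it reaches from about 350 to 775 mm from the base axis. Payload 7.3 kg.
Tool frame: the origin (TCP) lies at the very end of the fingers, on their centre line; the grasp point (between the pads) lies grip_point_offset behind it (grip_point_offset is the distance from the TCP to the grasp point, in mm); x points along the fingers, z is the direction in which the jaws open and shut, and the axes are right-handed (so a half turn about x gives the same grasp; the last joint's range is limited). The gripper opens to 92 mm and grips with 3 to 60 N. Pads are 19 mm wide; open, the fingers measure 130 mm over their backs; the gripper's body (75 mm by 190 mm) begins 47 mm behind the grasp point.
Start: joints at [-1.42, 0.342, 1.524, -0, 1.275, -0.146], TCP at [153.565, -502.059, 226.741] pointing down, gripper open.
Joint ranges: [-2.53, 2.53], [-0.77, 2.02], [0.04, 2.7], [-1, 4.14], [0.28, 2.66], [-3.11, 3.11]. Speed limits (rad/s): [2.57, 2.57, 3.14, 3.14, 3.14, 3.14].

INTERFACE

Orientations are given as [roll, pitch, yaw] about the fixed x, y, z axes, in that order (R = Rz(yaw) Ry(pitch) Rx(roll)).
In Python, from plant import * gives the robot as it stands.
- The arm moves only by the tool send_rows, never from a script. Its argument "series" is text: rows parted by semicolons, each of 5 numbers parted by spaces: the gripper's target within -1 to 1 (fully open at 1, half-way at 0, shut at -1), then the shift along the tool's x, y, z in units of 30 mm (1.0 is 30 mm), then the turn about the tool's x in units of 5 degrees (1.0 is 5 degrees). A call has 1 to 8 rows; each row is the pose to reach, as a shift and turn from the pose commanded when the call began, along the tool's axes at that moment; what a row does not reach only later rows make up. A row lasts 1/8 s, in which the tool goes at most 62.5 mm and 10.7 degrees, less where a joint would pass 70% of its speed; a pose out of reach is approached as far as the arm can. A call with a gripper value outside its range is refused whole. The fingers move at their own pace and stop on an object; the grip force is fixed at half the most. Time passes only in rows, so rows that repeat a pose let the fingers close. It gives the time, the measured TCP pose, the force and the opening at its end, in the units of the state.
- get_obs(): the state, without advancing time (a new reading comes with each control period).
- capture(name): name is "scene" or "top" or "wrist"; returns a dict with "pixels" (420x560x3 uint8, red, green, blue), "mtx" (3x3 intrinsics, pixels), "R" (3x3) and "t" (3): a world point X has camera coordinates R X + t. Camera axes: x right, y down, z forward; pixel columns grow to the right and rows downward; lengths in mm; the calibration is good to about 2 mm. A picture is of the moment at which its call begins. There is no depth.
- close_job(): hands the job in, once; it reports no verdict.
Trained networks look in a picture, given as the dict that the camera call returned (one of the last four; its "shot" number tells which), for a name from the list of things; names that differ only in an ending like _2 or _b are one class to them, and where a whole thing is asked for, a point or a joint stands for the part that bears it (a point fixed in the world has none). Each returns a list of dicts, best first, with "score" (0 to 1); they miss things now and then, are a little off and sometimes report something else, mostly with a low value. They report only what shows in the picture. A call takes as long as a camera call. They do not tell look-alikes from the thing itself.
- cut_out(picture, thing): "pixels" (420x560 bool, what is visible of it).
- place_of(picture, thing): "point" ([x, y, z] in mm, in world coordinates, good to about 4 mm: a listed point, or the origin of a listed thing).
The state is a dict: "time": time; "joint_positions": joint angles; "dq": joint speeds; "tau": joint torques, N m; "tool_pos": TCP position; "tcp_rot": TCP orientation; "contact_force": force on the tool from outside, world axes, zero at the start; "moment": the same for the moment, N m; "grip_width": finger opening in mm.
Only numpy, scipy, OpenCV 4.12 (cv2) and the standard library are available. Lean on these libraries where they do the work, as an engineer would, in place of code of your own. Each camera call takes 0.05 s, during which the arm holds its last target.

## Working session

There is one attempt and no reset: what is moved stays moved. The work goes in short steps, Python scripts to look and compute and a tool call to move; the robot and the scene stay as the last step left them, time stands still between calls to the robot, and variables do not carry over. Pictures are saved under pics/ and viewed, and the job is handed in when it is done.

Besides the shell and the picture viewer there is one more tool, called after "Emit:" as name(argument=value, ...) on one line, values as JSON. send_rows: Moves the arm, as the interface text tells. Its arguments: {"type":"object","properties":{"series":{"type":"string"}},"required":["series"]}

```bash
mkdir -p pics; ls
python3 - <<'E'
from plant import *
import cv2,numpy as np
o=get_obs(); print({k:np.round(v,3) for k,v in o.items()})
for n in ["scene","top"]:
    p=capture(n); cv2.imwrite(f"pics/{n}0.png",p["pixels"][:,:,::-1])
    for t in ["brass_sleeve_center","white_sleeve_center","blue_sleeve_center","dish"]:
        print(n,t,[(np.round(d["point"],0),round(d["score"],2)) for d in place_of(p,t)])
E
```

```text
pics
{'time': np.float64(0.0), 'joint_positions': array([-1.42 ,  0.343,  1.525, -0.   ,  1.275, -0.146]), 'dq': array([-0.001, -0.002, -0.001,  0.002, -0.001,  0.   ]), 'tau': array([  0.   , -43.125, -24.422,   0.072,   0.056,  -0.   ]), 'tool_pos': array([ 153.502, -501.622,  226.05 ]), 'tcp_rot': array([3.014, 1.569, 1.74 ]), 'contact_force': array([-0.685,  0.639,  0.554]), 'moment': array([-0.011,  0.025, -0.001]), 'grip_width': np.float64(91.774)}
scene brass_sleeve_center [(array([562.,  94.,  26.]), 0.62)]
scene white_sleeve_center [(array([529., 159.,  29.]), 0.77)]
scene blue_sleeve_center [(array([498.,  66.,  25.]), 0.74), (array([551., -46.,  17.]), 0.67)]
scene dish [(array([ 628., -197.,   -3.]), 0.71)]
top brass_sleeve_center [(array([557.,  98.,  20.]), 0.43)]
top white_sleeve_center [(array([528., 163.,  25.]), 0.56)]
top blue_sleeve_center [(array([495.,  67.,  25.]), 0.54), (array([556., -46.,  22.]), 0.5)]
top dish [(array([ 633., -196.,    0.]), 0.69)]
```

View pics/scene0.png

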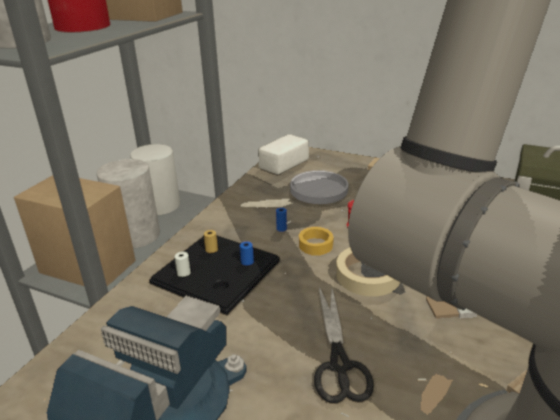

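View pics/top0.png

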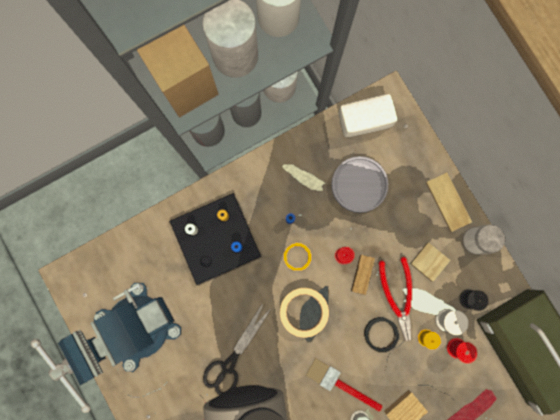

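```bash
cat > h.py <<'E'
from plant import *
import cv2,numpy as np
from scipy.optimize import minimize
from scipy.spatial.transform import Rotation as Ro
def proj(p,X):
    c=np.asarray(X)@p["R"].T+p["t"]; u=c@p["mtx"].T; return u[:,:2]/u[:,2:]
def cyl(x,y,z0,z1,r):
    a=np.linspace(0,2*np.pi,48,endpoint=False)
    return np.array([[x+r*np.cos(t),y+r*np.sin(t),z] for z in (z0,z1) for t in a])
def sil(p,X,s=4):
    m=np.zeros((420*s,560*s),np.uint8)
    h=cv2.convexHull(np.round((proj(p,X)+.5)*s).astype(np.int32)); cv2.fillConvexPoly(m,h,1)
    return cv2.resize(m.astype(np.float32),(560,420),interpolation=cv2.INTER_AREA)
def fit(ps,ms,xy0,z0,z1,r):
    def f(v):
        return sum(1-np.minimum(a,m).sum()/np.maximum(a,m).sum() for p,m in zip(ps,ms) for a in [sil(p,cyl(*v,z0,z1,r))])
    return minimize(f,xy0,method="Nelder-Mead",options=dict(initial_simplex=np.array([xy0,np.add(xy0,[6,0]),np.add(xy0,[0,6])]),xatol=.1,fatol=1e-4))
E
cat > m.py <<'E'
from h import *
ps=[capture(n) for n in ("scene","top")]
G={"brass_sleeve_center":(560,96,14,44,10),"white_sleeve_center":(528,161,14,44,10),"blue_sleeve_center":(497,67,14,44,10),"dish":(630,-197,0,16,60)}
for t,(x,y,a,b,r) in G.items():
    ms=[]
    for p in ps:
        best=[d for d in cut_out(p,t)]
        c=proj(p,[[x,y,(a+b)/2]])[0]
        ds=[np.linalg.norm(np.argwhere(d["pixels"]).mean(0)[::-1]-c) for d in best]
        k=int(np.argmin(ds)); ms.append(best[k]["pixels"].astype(np.float32)); print(t,c.round(),np.round(ds,1),ms[-1].sum())
    for pp,mm,l in ((ps,ms,"both"),(ps[:1],ms[:1],"scene"),(ps[1:],ms[1:],"top")):
        q=fit(pp,mm,[x,y],a,b,r); print("  ",l,q.x.round(1),round(q.fun,2))
p=ps[1]; cv2.imwrite("pics/crop.png",cv2.resize(p["pixels"][170:300,150:330,::-1],None,fx=4,fy=4,interpolation=cv2.INTER_CUBIC))
print(proj(p,[[0,0,0],[600,0,0],[600,100,0]]).round())
o=get_obs(); R=Ro.from_euler("xyz",o["tcp_rot"]).as_matrix(); print(R.round(3)); 
try: print(grip_point_offset)
except Exception as e: print(e)
E
python3 m.py
```

```text
brass_sleeve_center [210. 240.] [0.8] 270.0Traceback (most recent call last):
  File "m.py", line 10, in <module>
    k=int(np.argmin(ds)); ms.append(best[k]["pixels"].astype(np.float32)); print(t,c.round(),np.round(ds,1),ms[-1].sum())
          ~~~~~~~~~^^^^
    return _wrapfunc(a, 'argmin', axis=axis, out=out, **kwds)
    return _wrapit(obj, method, *args, **kwds)
    result = getattr(arr, method)(*args, **kwds)
ValueError: attempt to get argmin of an empty sequence
```

```bash
python3 - <<'E'
s=open('m.py').read()
s=s.replace("    ms=[]\n","    ms=[];pv=[]\n").replace("        c=proj","        if not best: print('missed',t); continue\n        pv.append(p); c=proj").replace("((ps,ms,\"both\"),(ps[:1],ms[:1],\"scene\"),(ps[1:],ms[1:],\"top\"))","[(pv,ms,'all')]+[([a_],[b_],'one') for a_,b_ in zip(pv,ms)]")
open('m.py','w').write(s)
E
python3 m.py
```

```text
brass_sleeve_center [210. 240.] [  1.3 121.2] 283.0
brass_sleeve_center [222. 215.] [1.5] 99.0
   all [558.9  94.9] 0.33
   one [556.3  97.5] 0.1
   one [558.2  93.5] 0.08
white_sleeve_center [183. 264.] [0.4] 269.0
white_sleeve_center [190. 230.] [1.3] 102.0
   all [529.5 159.7] 0.28
   one [528.4 161.5] 0.09
   one [529.1 158.9] 0.08
blue_sleeve_center [245. 252.] [ 2.3 48.5] 259.0
blue_sleeve_center [235. 245.] [ 2.2 61. ] 73.0
   all [493.7  65.8] 0.32
   one [492.2  66.7] 0.07
   one [493.9  64.1] 0.19
dish [319. 186.] [1.5] 1497.0
dish [360. 184.] [0.6] 2482.0
   all [ 629.9 -195.8] 0.12
   one [ 630.9 -196.3] 0.08
   one [ 629.4 -195.7] 0.02
[[266. 492.]
 [268. 198.]
 [222. 198.]]
[[-0.     0.956  0.292]
 [-0.     0.292 -0.956]
 [-1.    -0.     0.   ]]
18.8
```

View pics/crop.png

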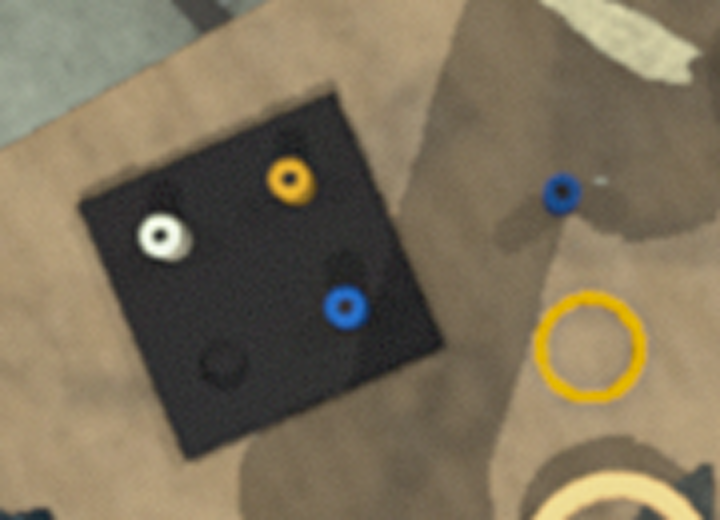

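Run:
```python
from h import *
ps=[capture(n) for n in ("scene","top")]
from scipy.optimize import least_squares
obs=[[(206,20),(213,100)],[(142,100),(184,152)]]
def res(v):
    r=[]
    for p,o in zip(ps,obs):
        q=proj(p,[[v[0],v[1],z] for z in (50,400)]); d=q[1]-q[0]; n=np.array([-d[1],d[0]])/np.linalg.norm(d)
        r+=[(np.array(a)-q[0])@n for a in o]
    return r
s=least_squares(res,[650,250]);print(s.x,s.fun)
for p in ps: print(proj(p,[[*s.x,0],[*s.x,200]]).round())
p=ps[1]; cv2.imwrite("pics/t2.png",cv2.resize(p["pixels"][60:260,60:260,::-1],None,fx=3,fy=3))
```

```text
[555.91633027  67.21937502] [ 0.27020975 -0.29275719 -0.11518103  0.16747263]
[[227. 250.]
 [217. 141.]]
[[237. 218.]
 [228. 208.]]
```

View pics/t2.png

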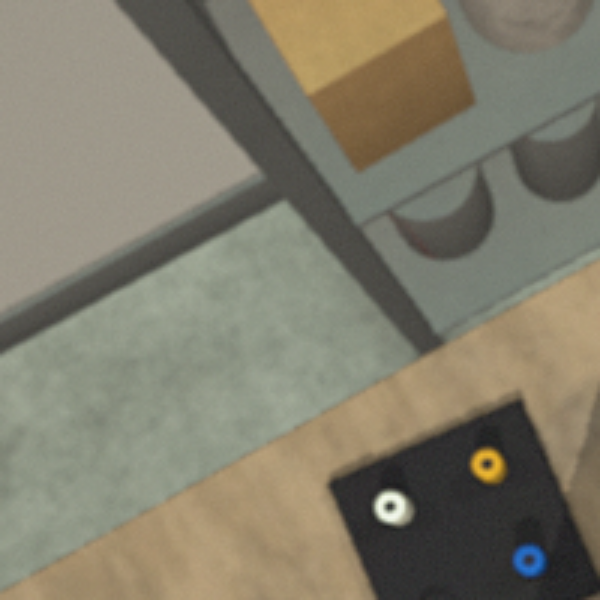

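Run:
```python
from h import *
ps=[capture(n) for n in ("scene","top")]
from scipy.optimize import least_squares
obs=[[(31,0),(91,290)],[(142,100),(184,152)]]
def res(v):
    r=[]
    for p,o in zip(ps,obs):
        q=proj(p,[[v[0],v[1],z] for z in (50,400)]); d=q[1]-q[0]; n=np.array([-d[1],d[0]])/np.linalg.norm(d)
        r+=[(np.array(a)-q[0])@n for a in o]
    return r
s=least_squares(res,[650,250]);print(s.x,s.fun)
```

```text
[774.99403818 245.45287846] [ 6.82177316 -9.3528663  -0.11518099  0.16747266]
```

Emit:
send_rows(series="0.5 0 1.34 -1.08 -0.2; 0.1 0 2.68 -2.16 -0.4; 0.1 0 4.02 -3.24 -0.6; 0.1 0 5.36 -4.31 -0.8; 0.1 0 6.7 -5.39 -1; 0.1 0 8.04 -6.47 -1.2; 0.1 0 9.36 -7.54 -1.5; 0.1 0 10.7 -8.62 -1.5")

```text
time: 2.4
tool_pos: [385.7, -159.5, 227.0]
tcp_rot: [0.445, 1.57, -0.698]
contact_force: [0.4, -0.3, -0.6]
grip_width: 50.7
```

```bash
cat > d.py <<'E'
from h import *
import sys
o=get_obs(); R=Ro.from_euler("xyz",o["tcp_rot"]).as_matrix()
T=np.array([float(a) for a in sys.argv[1:4]])
print(o["time"],o["tool_pos"].round(1),"zang",np.degrees(np.arctan2(R[1,2],R[0,2])).round(1),R[:,0].round(3),"units",(R.T@(T-o["tool_pos"])/30).round(3), o["joint_positions"].round(2),o["grip_width"],o["contact_force"].round(1))
E
python3 d.py 558.5 95 150
```

```text
2.4 [ 385.7 -159.5  227. ] zang -65.5 [ 0.001 -0.001 -1.   ] units [ 2.565  8.759 -5.331] [-0.58  0.14  1.79 -0.    1.21  0.57] 50.745122122042716 [ 0.4 -0.3 -0.6]
```

Emit:
send_rows(series="0.1 0.4 1.5 -0.9 0; 0.1 0.8 3 -1.8 0; 0.1 1.2 4.5 -2.7 0; 0.1 1.6 6 -3.6 0; 0.1 2.1 7.5 -4.5 0; 0.1 2.5 8.76 -5.33 0; 0.1 2.56 8.76 -5.33 0")

```text
time: 3.28
tool_pos: [558.1, 96.1, 148.5]
tcp_rot: [-2.19, 1.569, 2.954]
contact_force: [0.3, 0.5, 0.6]
grip_width: 50.6
```

```bash
python3 d.py 558.5 95 19
cat > w.py <<'E'
from h import *
import sys
p=capture("wrist"); im=p["pixels"][:,:,::-1].copy()
for q,c in zip([(558.5,95),(529.2,160),(493.7,65.5)],[(0,0,255)]*3):
    for z in (14,44): cv2.polylines(im,[np.round(proj(p,cyl(*q,z,z,10)[:48])).astype(int)],True,c,1)
cv2.imwrite(f"pics/{sys.argv[1]}.png",im)
for t in ["brass_sleeve_center","white_sleeve_center","blue_sleeve_center"]:
    print(t,[(np.round(d["point"],0),round(d["score"],2)) for d in place_of(p,t)])
    for d in cut_out(p,t):
        m=d["pixels"].astype(np.float32); q=min([(558.5,95),(529.2,160),(493.7,65.5)],key=lambda q:np.linalg.norm(proj(p,[[*q,30]])[0]-np.argwhere(m>0).mean(0)[::-1]))
        f=fit([p],[m],list(q),14,44,10); print(d["score"],m.sum(),f.x.round(1),round(f.fun,2))
E
python3 w.py w0
```

```text
3.275 [558.1  96.1 148.5] zang -65.3 [-0.001  0.    -1.   ] units [4.317e+00 2.000e-03 4.100e-02] [0.03 0.49 1.52 0.   1.13 1.17] 50.621823471879125 [0.3 0.5 0.6]
brass_sleeve_center [(array([561.,  95.,  23.]), 0.93)]
0.7 713.0 [559.8  95.3] 0.06
white_sleeve_center [(array([530., 163.,  22.]), 0.77)]
0.89 806.0 [530.8 160.5] 0.08
blue_sleeve_center [(array([491.,  65.,  24.]), 0.75)]
0.6 170.0 [509.   71.8] 0.78
```

View pics/w0.png

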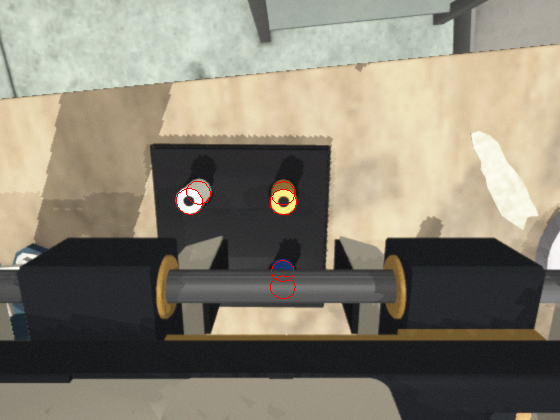

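Emit:
send_rows(series="0.1 1 0.01 0.03 0; 0.1 2 0.01 0.03 0; 0.1 3 0.01 0.03 0; 0.1 3.8 0.01 0.03 0; 0.1 4.3 0.01 0.03 0; 0.1 4.3 0.01 0.03 0")

```text
time: 4.38
tool_pos: [557.9, 92.5, 20.4]
tcp_rot: [-1.892, 1.569, -3.035]
contact_force: [-0.4, -0.8, -0.5]
grip_width: 50.4
```

```bash
python3 d.py 558.9 95.1 18.5; python3 w.py w1
```

```text
4.375 [557.9  92.5  20.4] zang -65.5 [-0.001 -0.    -1.   ] units [ 0.063  0.066 -0.065] [ 0.03  0.65  1.64 -0.    0.85  1.17] 50.40034570876041 [-0.4 -0.8 -0.5]
brass_sleeve_center [(array([560.,  96.,  22.]), 0.57)]
0.96 1643.0 [565.6  97.2] 0.38
white_sleeve_center []
0.82 377.0 [548.6 152.3] 0.88
blue_sleeve_center []
```

View pics/w1.png

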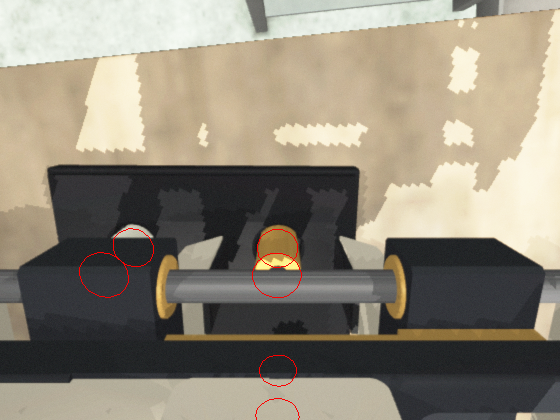

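Emit:
send_rows(series="0.1 0.04 0.03 -0.05 0; -0.3 0.04 0.03 -0.05 0; -1 0.04 0.03 -0.05 0; -1 0.04 0.03 -0.05 0; -1 0.04 0.03 -0.05 0; -1 0.04 0.03 -0.05 0; -1 0.04 0.03 -0.05 0; -1 0.04 0.03 -0.05 0")

```text
time: 5.72
tool_pos: [558.5, 94.6, 19.7]
tcp_rot: [-0.515, 1.571, -1.659]
contact_force: [-0.2, -0.6, -0.7]
grip_width: 19.1
```

```bash
python3 d.py 558.9 95.1 18.5
```

```text
5.725 [558.5  94.6  19.7] zang -65.5 [-0. -0. -1.] units [ 0.039  0.018 -0.01 ] [ 0.03  0.65  1.64 -0.    0.85  1.18] 19.109694351563764 [-0.2 -0.6 -0.7]
```

Gripped at about 19–20 mm with no side force. I'll lift slowly, straight up.

Emit:
send_rows(series="-1 -0.2 0 0 0; -1 -0.5 0 0 0; -1 -1 0 0 0; -1 -1.6 0 0 0; -1 -2.3 0 0 0; -1 -3 0 0 0; -1 -3.3 0 0 0; -1 -3.3 0 0 0")

```text
time: 6.72
tool_pos: [558.9, 94.7, 119.6]
tcp_rot: [1.123, 1.569, -0.02]
contact_force: [-1.0, -0.4, -0.2]
grip_width: 19.6
```

```bash
python3 d.py 630 -196 119; python3 w.py w2
python3 - <<'E'
from h import *
p=capture("scene"); cv2.imwrite("pics/s2.png",cv2.resize(p["pixels"][120:300,120:400,::-1],None,fx=2.8,fy=2.8))
E
```

```text
6.725 [558.9  94.7 119.6] zang -65.5 [ 0.002 -0.    -1.   ] units [ 0.023 -1.862  9.799] [ 0.03  0.52  1.56 -0.    1.06  1.18] 19.575392141193664 [-1.  -0.4 -0.2]
brass_sleeve_center [(array([557.,  96., 124.]), 0.73)]
0.69 1597.0 [530.3  82.3] 0.4
white_sleeve_center [(array([528., 160.,  24.]), 0.97), (array([559.,  96., 122.]), 0.29)]
0.84 1055.0 [530.4 160.6] 0.07
blue_sleeve_center [(array([496.,  67.,  24.]), 0.64)]
0.75 348.0 [492.3  65.2] 0.65
```

View pics/w2.png

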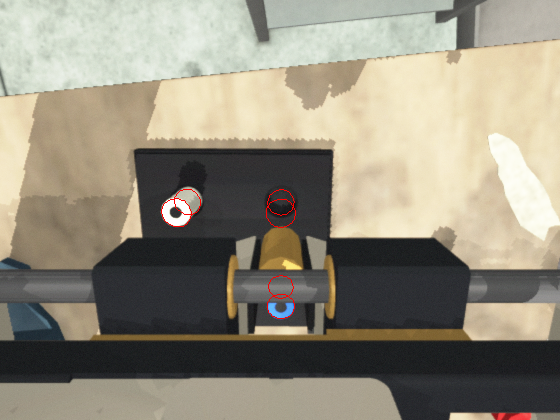

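View pics/s2.png

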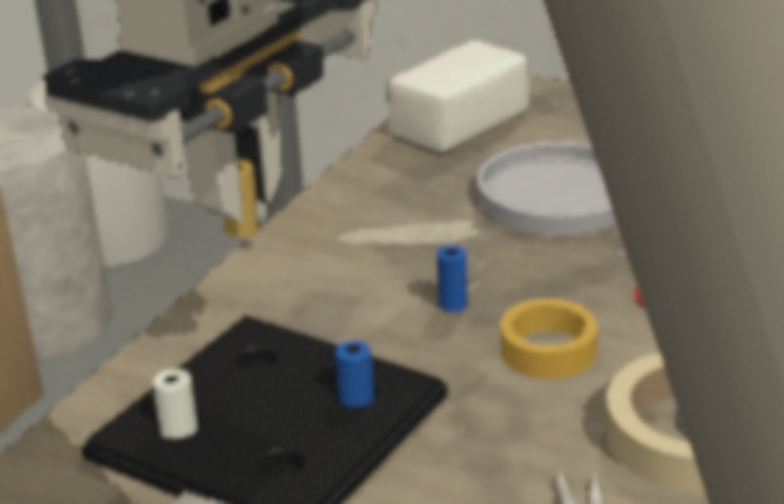

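Emit:
send_rows(series="-1 0 -0.1 0.6 0; -1 0 -0.35 1.8 0; -1 0 -0.6 3.2 0; -1 0 -0.9 4.7 0; -1 0 -1.2 6.2 0; -1 0 -1.5 7.7 0; -1 0 -1.7 9 0; -1 0 -1.86 9.8 0")

```text
time: 8.12
tool_pos: [629.6, -199.6, 118.4]
tcp_rot: [-0.318, 1.57, -1.463]
contact_force: [0.4, 0.8, -0.0]
grip_width: 19.4
```

Emit:
send_rows(series="-1 0.6 0 0 0; -1 1.2 0 0 0; -1 1.8 0 0 0; -1 1.8 0 0 0")

```text
time: 8.62
tool_pos: [628.4, -194.5, 62.2]
tcp_rot: [-2.401, 1.566, 2.741]
contact_force: [-0.1, -0.7, -0.9]
grip_width: 19.1
```

```bash
python3 d.py 630 -196 20
python3 - <<'E'
from h import *
o=get_obs()["tool_pos"]
for n,s in (("top",1),("wrist",1),("scene",1)):
    p=capture(n); im=p["pixels"][:,:,::-1].copy()
    print(n,[(np.round(d["point"],0),round(d["score"],2)) for d in place_of(p,"brass_sleeve_center")],[(np.round(d["point"],0),round(d["score"],2)) for d in place_of(p,"dish")])
    cv2.imwrite(f"pics/{n}3.png",im)
E
```

```text
8.625 [ 628.4 -194.5   62.2] zang -65.4 [-0.004  0.002 -1.   ] units [1.406 0.034 0.073] [-0.42  0.74  1.32 -0.    1.09  0.73] 19.112744701516636 [-0.1 -0.7 -0.9]
top [] []
wrist [(array([ 630., -195.,   68.]), 0.79)] [(array([ 624., -198.,    0.]), 0.97)]
scene [] [(array([ 630., -195.,   -4.]), 0.84)]
```

View pics/wrist3.png

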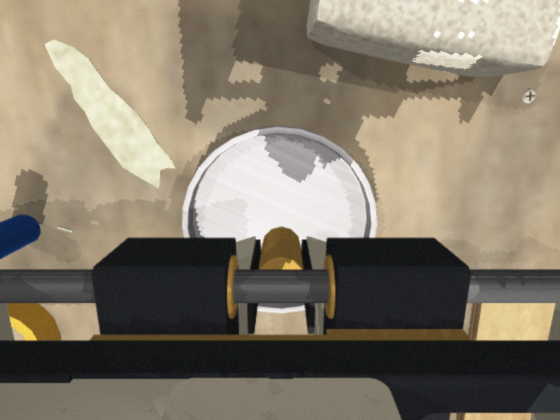

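View pics/scene3.png

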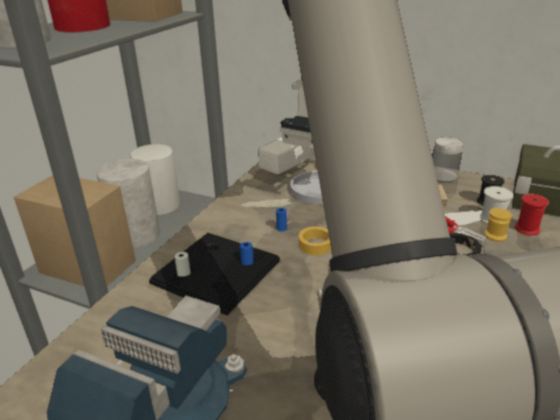

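Emit:
send_rows(series="-1 0.5 0 0 0; -1 1 0 0 0; -1 1.3 0 0 0; -1 1.42 0 0 0; -1 1.46 0 0 0; -1 1.48 0 0 0; -1 1.49 0 0 0; -1 1.49 0 0 0")

```text
time: 10.07
tool_pos: [629.9, -196.1, 20.3]
tcp_rot: [0.576, 1.57, -0.567]
contact_force: [0.5, -0.2, -1.0]
grip_width: 19.0
```

Run:
```python
from h import *
o=[]
for i in range(4):
    capture("wrist"); s=get_obs(); o.append(np.r_[s["tool_pos"],s["contact_force"]])
print(np.round(o,1),np.mean(o,0).round(2))
```

```text
[[ 6.298e+02 -1.961e+02  2.030e+01  3.000e-01  1.000e-01 -8.000e-01]
 [ 6.298e+02 -1.961e+02  2.020e+01 -7.000e-01 -2.000e-01 -8.000e-01]
 [ 6.298e+02 -1.960e+02  2.020e+01  2.000e-01 -7.000e-01 -1.600e+00]
 [ 6.298e+02 -1.961e+02  2.010e+01 -1.000e-01 -8.000e-01 -8.000e-01]] [ 6.2979e+02 -1.9606e+02  2.0200e+01 -8.0000e-02 -3.9000e-01 -1.0100e+00]
```

Emit:
send_rows(series="-1 0.01 0 0 0; -1 0.02 0 0 0; -1 0.02 0 0 0")

```text
time: 10.65
tool_pos: [629.8, -196.1, 19.7]
tcp_rot: [0.3, 1.571, -0.843]
contact_force: [-0.9, 0.6, 1.1]
grip_width: 19.1
```

Emit:
send_rows(series="-1 0.01 0 0 0; -1 0.01 0 0 0")

```text
time: 10.9
tool_pos: [629.8, -196.0, 19.6]
tcp_rot: [0.627, 1.57, -0.516]
contact_force: [-0.7, 1.2, 5.4]
grip_width: 19.2
```

Contact shows as 5 N upward, so the sleeve is on the floor. I'll open to about 50 mm, then rise.

Emit:
send_rows(series="-0.5 0 0 0 0; -0.3 0 0 0 0; 0 0 0 0 0; 0.1 0 0 0 0; 0.1 0 0 0 0; 0.1 0 0 0 0")

```text
time: 11.65
tool_pos: [629.8, -196.0, 19.1]
tcp_rot: [0.321, 1.571, -0.822]
contact_force: [0.8, 0.3, 0.1]
grip_width: 50.4
```

Emit:
send_rows(series="0.1 -0.3 0 0 0; 0.1 -0.8 0 0 0; 0.1 -1.5 0 0 0; 0.1 -2.5 0 0 0; 0.1 -3.5 0 0 0; 0.1 -4.5 0 0 0; 0.1 -4.5 0 0 0")

```text
time: 12.52
tool_pos: [631.3, -196.7, 158.3]
tcp_rot: [0.72, 1.563, -0.423]
contact_force: [-0.0, -0.6, 0.2]
grip_width: 50.7
```

Run:
```python
from h import *
for n in ("scene","wrist","top"):
    p=capture(n); im=p["pixels"][:,:,::-1].copy()
    for t in ["brass_sleeve_center","white_sleeve_center","blue_sleeve_center"]: print(n,t,[(np.round(d["point"],0),round(d["score"],2)) for d in place_of(p,t)])
    if n=="wrist": cv2.polylines(im,[np.round(proj(p,cyl(630,-196,44,44,10)[:48])).astype(int)],True,(0,0,255),1); cv2.polylines(im,[np.round(proj(p,cyl(630,-196,4,4,10)[:48])).astype(int)],True,(0,0,255),1)
    cv2.imwrite(f"pics/{n}4.png",im)
```

```text
scene brass_sleeve_center [(array([ 630., -197.,   26.]), 0.69)]
scene white_sleeve_center [(array([527., 163.,  26.]), 0.82)]
scene blue_sleeve_center [(array([551., -50.,  23.]), 0.74), (array([497.,  69.,  27.]), 0.59)]
wrist brass_sleeve_center [(array([ 632., -196.,   20.]), 0.6)]
wrist white_sleeve_center []
wrist blue_sleeve_center [(array([553., -44.,  18.]), 0.83)]
top brass_sleeve_center []
top white_sleeve_center [(array([530., 162.,  24.]), 0.57)]
top blue_sleeve_center [(array([556., -48.,  20.]), 0.48), (array([496.,  64.,  26.]), 0.39)]
```

View pics/wrist4.png

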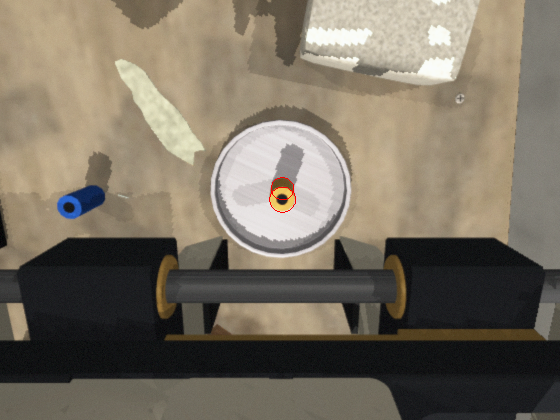

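View pics/scene4.png

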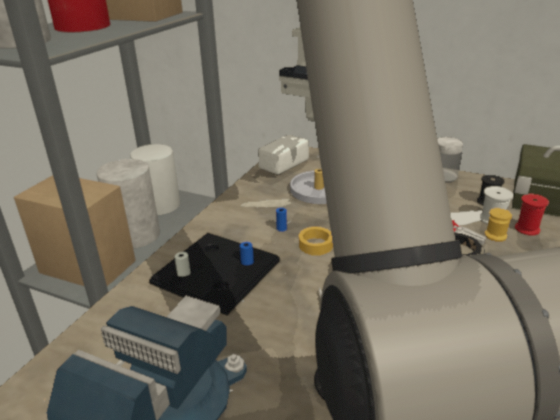

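The wrist picture shows the brass sleeve upright in the dish, its top at (282,200), matching the drawn upright cylinder. The scene picture shows it at (319,180), with white (182,264) and blue (246,253) still in their pockets. I'm handing the job in.

```bash
python3 -c "
from plant import *
print(close_job())"
```

```text
the job is handed in; nothing more can be done
None
```

I lifted the brass sleeve out of its pocket and stood it upright near the centre of the dish, at about (630, -196). I lowered it until about 5 N of contact showed, opened the gripper, and raised it 135 mm clear before handing in at about 12.7 s.

- **Brass sleeve:** The last wrist and scene pictures show it upright on the dish floor. The wrist view matched a drawn upright cylinder at that position.
- **White and blue sleeves:** Both are in their pockets with no visible change. The second blue sleeve, at about (553, -46), was not the one meant (it stands farther right), and I did not touch it.
- **Checks that failed or disagreed:** In the last top view the network did not report the brass sleeve. The white sleeve was not reported in the last wrist view. My estimate of the shelf post's position fitted poorly, so I kept the jaws parallel to the table edge to stay clear of it.

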